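Count to the third gap and push the coupler home

ROBOT

A 6-joint arm with a two-finger parallel gripper is mounted at the origin on the work surface; the furniture and walls round the work are solid. World frame = base frame: x ahead of the robot, y to its left, z up, the work surface at z = 0. Lengths are in m, angles in degrees, forces in N, time in s.
With the tool pointing down it reaches from about 0.35 to 0.975 m from the base axis. Payload 4.9 kg.
Tool frame: the origin (TCP) lies between the finger pads; the fingertips stand ctrl.finger_overhang ahead of it and the grasp point (between the pads) lies 6 mm ahead of it (ctrl.finger_overhang is the distance from the TCP to the fingertips, in m); z points along the fingers, y is the line along which they close (so a half turn about z gives the same grasp; the last joint's range is limited). The gripper opens to 85 mm and grips with 20 to 120 N. Pads are 22 mm wide; open, the fingers measure 114 mm over their backs; the gripper's body (76 mm by 85 mm) begins 54 mm behind the grasp point. The pads swing forward as they close: fully open they stand 13 mm farther back than shut.
Start: joints at [57.926, 3.019, 92.412, -0, 84.569, -6.818], TCP at [0.267, 0.565, 0.256] pointing down, gripper open.
Joint ranges: [-172.51, 172.51], [-57.92, 126.97], [3.15, 148.05], [-58.71, 238.71], [5.1, 150.11], [-179.66, 179.66]. Speed limits (degrees/s): [147.25, 147.25, 180, 180, 180, 180].

INTERFACE

Orientations are given as [roll, pitch, yaw] about the fixed x, y, z axes, in that order (R = Rz(yaw) Ry(pitch) Rx(roll)).
In Python, from station import ctrl gives the robot as it stands. The module is installed in compiled form; this text tells all that it offers.
- The arm moves only by the shell command python3 -m handwheel 'ROWS' [FORCE]. ROWS is JSON, a list of rows, each a list of 5 numbers: the finger opening in mm, from 0 to 85.4, then the shift along the tool's x, y, z normalised to -1 to 1, where 1 is 0.75 m, then the turn about the tool's z normalised to -1 to 1, where 1 is pi/4 rad. In form: [[gripper, x, y, z, turn], ...]. A call has exactly 8 rows; each row is the pose to reach, as a shift and turn from the pose commanded when the call began, along the tool's axes at that moment; what a row does not reach only later rows make up. A row lasts 1/10 s, in which the tool goes at most 50 mm and 8.59 degrees, less where a joint would pass 70% of its speed; a pose out of reach is approached as far as the arm can. A call with a number of a shift or a turn outside -1 to 1 is refused whole. A call with a gripper value outside its range is refused whole. The fingers move at their own pace and stop on an object; FORCE is the grip in N (left out, the last holds). Time passes only in rows, so rows that repeat a pose let the fingers close, or fill a call up. It gives the time, the measured TCP pose, the force, the opening and the grip force at its end, in the units of the state.
- ctrl.observe(): the state, without advancing time (a new reading comes with each control period).
- ctrl.capture(name): name is "scene" or "side" or "wrist"; returns (picture, depth): 400x640x3 uint8, red, green, blue; 400x640 float32, m along the optical axis (not along the pixel's ray), 0 where there is no reading.
- ctrl.camera_info(name): a dict with "K" (3x3 intrinsics, pixels), "world_to_cam" (4x4, takes a point from world to camera coordinates). Camera axes: x right, y down, z forward; pixel columns grow to the right and rows downward; lengths in m; the calibration is good to about 2 mm. A picture is of the moment at which its call begins: read the wrist's pose just before it. camera_info takes no time and is no camera call; for the wrist camera it gives the pose at the moment of the call.
- ctrl.job_done(): hands the job in; it is judged then, once.
Trained networks look in the newest picture that a camera, given by its name, has taken for a name from the list of things; names that differ only in an ending like _2 or _b are one class to them, and where a whole thing is asked for, a point or a joint stands for the part that bears it (a point fixed in the world has none). Each returns a list of dicts, best first, with "conf" (0 to 1); they miss things now and then, are a little off and sometimes report something else, mostly with a low value. They report only what shows in the picture. A call takes as long as a camera call. They do not tell look-alikes from the thing itself.
- ctrl.find_in(label, camera): "rect" ([left, top, width, height] in pixels, round what is visible of it).
- ctrl.silhouettes(label, camera): "pixels" (400x640 bool, what is visible of it) and "rect" ([left, top, width, height] in pixels, round what is visible of it).
The state is a dict: "t": time; "joint_positions": joint angles; "qd": joint speeds; "joint_efforts": joint torques, N m; "eef_pos": TCP position; "eef_rot": TCP orientation; "wrist_force": force on the tool from outside, world axes, zero at the start; "moment": the same for the moment, N m; "width": finger opening in m; "finger_force": force on a finger pad.
Only numpy, scipy, OpenCV 4.12 (cv2) and the standard library are available. Lean on these libraries where they do the work, as an engineer would, in place of code of your own. Each camera call takes 0.05 s, during which the arm holds its last target. There are 200 camera calls.

TASK

Starting from the red end of the fittings rack, count along its rail with a fingertip, touching the yellow ridges of the first, second and third gaps in that order (a filled gap counts too). Then, with the fingers, push the loose brass coupler along the worktop, end first, into that third gap until it is fully home against the back wall. Do not pick the coupler up or tip it, and leave the other loose things where they are.

Things in the scene. Friction and masses are not known exactly. Their poses are not given: they have to be found in the camera images.
- rack: Fixed rack for air fittings: an aluminium back wall along its y axis (260 long, 40 high) with seven blue dividers (8 thick, 32 high) reaching from it towards the robot, forming six gaps 34 wide and 40 deep, open in front and above, floored by the bare worktop. Origin: centre of the underside; x from the open mouths to the wall, y to the robot's left. Turned up to 0.18 rad.
- mouths (a point): Middle of the line of the gaps' mouths (the dividers' rounded noses), on the worktop: x = -30 mm, y = 0 in the rack's frame. The gap centres are at y = +105, +63, +21, -21, -63, -105 mm.
- rail (a point): Middle of the rail, that is of the back wall's flat top: x = +20 mm, y = 0, z = 40 mm in the rack's frame. The wall is 20 mm thick; its front face, which stops the coupler, is at x = +10 mm.
- red_end: Fixed red end block, 60 x 22 x 44 mm high, against one end of the rack, its long side along the rack's x. Origin: centre of its underside, at y = +141 or -141 mm in the rack's frame. Gaps are counted from this end. Which end it stands at changes.
- black_end: The same block in black, at the other end of the rack. Origin: centre of its underside.
- brass_coupler: Loose brass (gold) air coupler lying in front of the rack, 22 x 22 x 50 mm, about 70 g; does not roll. Origin: centre of its underside; its length is its own y axis, z up. Starts within 0.35 rad of pointing at the rack, 85 to 105 mm before the rack's origin, up to 90 mm to either side. Fully home its centre is at x = -15 mm in the rack's frame and its near end stands 10 mm out of the mouth.
- steel_coupler: Loose silver coloured coupler, 22 x 22 x 50 mm, stored in one of the two outermost gaps. Origin: centre of its underside. To be left alone.
- stored_bolt: Loose hexagon bolt, 22 x 20 x 58 mm, stored in the other outermost gap. Origin: centre of its underside. To be left alone.
- loose_spanner: Loose spanner, 151 x 30 x 6 mm, on the worktop to the right. Origin: centre of its underside. To be left alone.
- loose_tape: Loose white spool of thread tape, 52 mm across and 14 high, on the worktop to the right. Origin: centre of its underside. To be left alone.
- ridge_1: Fixed yellow half-round ridge across the top of the rail, behind gap 1 as numbered from the rack's left (+y) end. 20 mm long (along the rack's x), 12 mm wide, standing 6 mm above the rail. Origin: its middle at the height of the rail's top (z = 40 mm); its crest is 6 mm above that, z = 46 mm. Ridges are 42 mm apart.
- ridge_2: Fixed yellow half-round ridge across the top of the rail, behind gap 2 as numbered from the rack's left (+y) end. 20 mm long (along the rack's x), 12 mm wide, standing 6 mm above the rail. Origin: its middle at the height of the rail's top (z = 40 mm); its crest is 6 mm above that, z = 46 mm. Ridges are 42 mm apart.
- ridge_3: Fixed yellow half-round ridge across the top of the rail, behind gap 3 as numbered from the rack's left (+y) end. 20 mm long (along the rack's x), 12 mm wide, standing 6 mm above the rail. Origin: its middle at the height of the rail's top (z = 40 mm); its crest is 6 mm above that, z = 46 mm. Ridges are 42 mm apart.
- ridge_4: Fixed yellow half-round ridge across the top of the rail, behind gap 4 as numbered from the rack's left (+y) end. 20 mm long (along the rack's x), 12 mm wide, standing 6 mm above the rail. Origin: its middle at the height of the rail's top (z = 40 mm); its crest is 6 mm above that, z = 46 mm. Ridges are 42 mm apart.
- ridge_5: Fixed yellow half-round ridge across the top of the rail, behind gap 5 as numbered from the rack's left (+y) end. 20 mm long (along the rack's x), 12 mm wide, standing 6 mm above the rail. Origin: its middle at the height of the rail's top (z = 40 mm); its crest is 6 mm above that, z = 46 mm. Ridges are 42 mm apart.
- ridge_6: Fixed yellow half-round ridge across the top of the rail, behind gap 6 as numbered from the rack's left (+y) end. 20 mm long (along the rack's x), 12 mm wide, standing 6 mm above the rail. Origin: its middle at the height of the rail's top (z = 40 mm); its crest is 6 mm above that, z = 46 mm. Ridges are 42 mm apart.
There are look-alikes about, which are no part of the job. Of the things like the brass_coupler, leave any that is blue; of the rest the smaller one is meant. There is more than one size of the red_end; the job needs the middle-sized.

How it is judged (in metres and radians):
On the way, in this order (a step that is already met when the one before it is completed fails the run):
1. a finger touches the ridge of the first gap from the red end (((y of red_end in the frame of rack above 0 m and contact force between the fingers and ridge_1 above 0.3 N) or (y of red_end in the frame of rack below 0 m and contact force between the fingers and ridge_6 above 0.3 N))), for 0.02 s.
2. a finger touches the ridge of the second gap from the red end (((y of red_end in the frame of rack above 0 m and contact force between the fingers and ridge_2 above 0.3 N) or (y of red_end in the frame of rack below 0 m and contact force between the fingers and ridge_5 above 0.3 N))), for 0.02 s.
3. a finger touches the ridge of the third gap from the red end (((y of red_end in the frame of rack above 0 m and contact force between the fingers and ridge_3 above 0.3 N) or (y of red_end in the frame of rack below 0 m and contact force between the fingers and ridge_4 above 0.3 N))), for 0.02 s.
4. the brass coupler is home in the third gap from the red end (((y of red_end in the frame of rack above 0 m and y of brass_coupler in the frame of rack between 0.009 and 0.033 m) or (y of red_end in the frame of rack below 0 m and y of brass_coupler in the frame of rack between -0.033 and -0.009 m)) and x of brass_coupler in the frame of rack between -0.02 and 0 m and angle between the y axis of brass_coupler and the x axis of rack, either way round below 0.4 rad and height (world z) of brass_coupler below 0.006 m), for 0.2 s.
At the end, for the whole second after the job is handed in: The brass coupler lies at rest on the worktop in the third gap from the red end (centre within 12 mm of the gap's middle line, length within 0.4 rad of it), its far end within 5 mm of the back wall; the other loose things are within 20 mm of where they began (all of step 4 and linear speed of brass_coupler below 0.01 m/s and distance of each of steel_coupler, stored_bolt, loose_spanner, loose_tape from where it was at the start of the episode below 0.02 m); the robot touches nothing.
It fails at once if the brass coupler is lifted or tipped (its underside's centre more than 12 mm above the worktop) (height (world z) of brass_coupler above 0.012 m).
It fails at once if another loose thing is moved more than 20 mm (distance of any of steel_coupler, stored_bolt, loose_spanner, loose_tape from where it was at the start of the episode above 0.02 m).
It also fails if it takes over 56 s, if anything falls off the work surface, if the arm or the gripper's body presses on something with over 40 N, if the wrist force passes 120 N, or if a joint passes its speed limit or range.

## Working session

There is one attempt and no reset: what is moved stays moved. The work goes in short steps, Python scripts to look and compute and a shell command to move; the robot and the scene stay as the last step left them, time stands still between calls to the robot, and variables do not carry over. Pictures are saved under pics/ and viewed, at most 10 in all, crops included, and the job is handed in when it is done.

```bash
mkdir -p pics; python3 - <<'E'
from station import ctrl
import cv2,numpy as np
print(ctrl.finger_overhang); s=ctrl.observe(); print(s['t'],s['eef_pos'],s['eef_rot'],s['width'])
p,d=ctrl.capture('scene'); cv2.imwrite('pics/scene.png',p[:,:,::-1])
for l in ['rack','red_end','black_end','brass_coupler','steel_coupler','stored_bolt']:
    print(l,[(round(r['conf'],2),r['rect']) for r in ctrl.find_in(l,'scene')])
print(ctrl.camera_info('scene'))
E
```

```text
0.025
0.0 [0.26635682 0.56477111 0.25506423] [-1.79883011e+02 -1.48265733e-02  1.54744757e+02] 0.08546655109612551
rack []
red_end [(0.71, [236.3, 159.7, 23.3, 38.7]), (0.55, [243.1, 200.5, 15.6, 16.6]), (0.49, [262.0, 145.2, 22.8, 24.6])]
black_end [(0.74, [363.9, 171.2, 19.0, 31.2])]
brass_coupler [(0.93, [295.0, 215.7, 28.3, 26.7]), (0.67, [325.2, 198.4, 19.7, 16.2]), (0.59, [362.0, 216.6, 26.2, 15.6])]
steel_coupler []
stored_bolt []
{'K': array([[420.08883416,   0.        , 320.08006658],
       [  0.        , 420.08883416, 199.85030301],
       [  0.        ,   0.        ,   1.        ]]), 'world_to_cam': array([[ 0.4778037 , -0.87846408,  0.00211761, -0.25250918],
       [-0.53563906, -0.29324733, -0.79189444,  0.30147137],
       [ 0.6962718 ,  0.37723581, -0.61065434,  0.62035791],
       [ 0.        ,  0.        ,  0.        ,  1.        ]])}
```

View pics/scene.png

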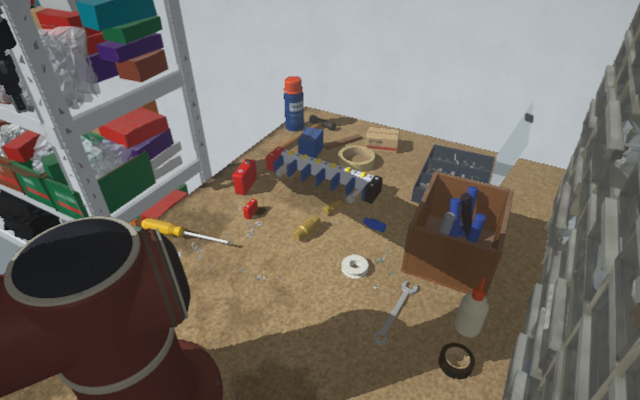

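```bash
cat > h.py <<'E'
from station import ctrl
import cv2,numpy as np
def cloud(cam,grab=True):
    info=ctrl.camera_info(cam); p,d=ctrl.capture(cam)
    K=info['K']; T=np.linalg.inv(info['world_to_cam'])
    v,u=np.mgrid[:400,:640]
    c=np.stack([(u-K[0,2])/K[0,0]*d,(v-K[1,2])/K[1,1]*d,d],-1)
    w=c@T[:3,:3].T+T[:3,3]; w[d==0]=np.nan
    return p,w,info
E
python3 - <<'E'
from h import *
p,w,i=cloud('scene')
for l in ['red_end','black_end','brass_coupler']:
    for r in ctrl.silhouettes(l,'scene'):
        q=w[r['pixels']]; q=q[q[:,2]>0.004]
        c,(a,b),g=cv2.minAreaRect((q[:,:2]*1000).astype(np.float32))
        print(l,round(r['conf'],2),np.round(r['rect']),np.nanmedian(p[r['pixels']],0),np.round(c),np.round([a,b,g]),np.round(np.nanpercentile(q[:,2],95)*1000))
crop=cv2.resize(p[130:260,220:400],None,fx=4,fy=4,interpolation=cv2.INTER_CUBIC)
cv2.imwrite('pics/crop.png',crop[:,:,::-1])
E
```

```text
red_end 0.6 [236. 162.  23.  35.] [125.  44.  40.] [512. 201.] [78. 29. 12.] 61.0
red_end 0.46 [245. 201.  15.  20.] [135.   42.5  35. ] [431. 126.] [16. 42. 89.] 33.0
red_end 0.44 [273. 150. 100.  49.] [107. 108. 101.] [649.  47.] [262. 104.  89.] 44.0
black_end 0.83 [368. 174.  14.  29.] [38. 35. 32.] [625. -94.] [57. 19.  0.] 46.0
brass_coupler 0.75 [326. 201.  15.  12.] [96. 82. 48.] [533. -33.] [16. 49. 72.] 24.0
brass_coupler 0.6 [297. 215.  26.  22.] [134.  113.5  64. ] [434. -20.] [26. 70. 73.] 32.0
brass_coupler 0.49 [366. 220.  19.  13.] [ 41.  56. 103.] [ 521. -141.] [47. 20. 89.] 23.0
brass_coupler 0.21 [264. 149.  21.  21.] [111.  42.  40.] [629. 188.] [22. 61. 86.] 47.0
```

View pics/crop.png

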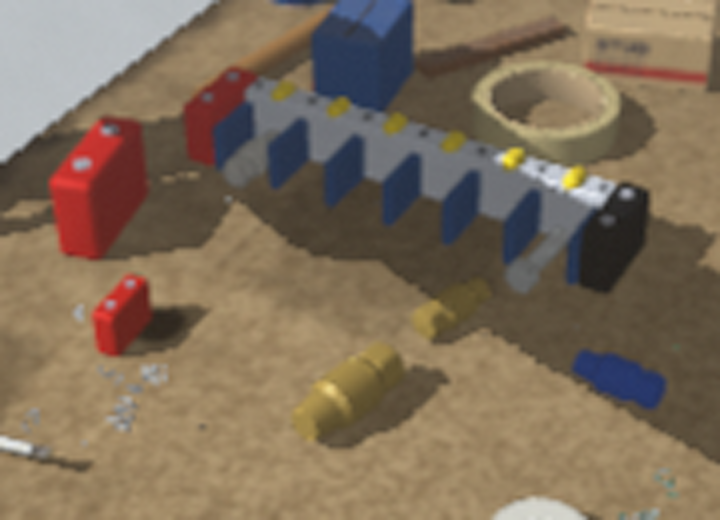

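```bash
python3 -m handwheel '[[85,-0.35,-0.25,-0.05,-0.562],[85,-0.35,-0.25,-0.05,-0.562],[85,-0.35,-0.25,-0.05,-0.562],[85,-0.35,-0.25,-0.05,-0.562],[85,-0.35,-0.25,-0.05,-0.562],[85,-0.35,-0.25,-0.05,-0.562],[85,-0.35,-0.25,-0.05,-0.562],[85,-0.35,-0.25,-0.05,-0.562]]'
cat >> h.py <<'E'
from scipy.spatial.transform import Rotation as Ro
def to(x,y,z,yaw=None):
    s=ctrl.observe(); R=Ro.from_euler('xyz',s['eef_rot'],degrees=True)
    t=R.inv().apply(np.array([x,y,z])-s['eef_pos'])/0.75
    dy=0 if yaw is None else -((yaw-s['eef_rot'][2]+180)%360-180)/45
    print('t',s['t'],'pos',np.round(s['eef_pos'],4),'rot',np.round(s['eef_rot'],2),'-> shift',np.round(t,4),'turn',round(dy,4))
E
python3 -c "
from h import *
to(.56,.03,.29,180)"
```

```text
t: 1.35
eef_pos: [0.4259, 0.281, 0.2949]
eef_rot: [180.0, 0.1, 179.7]
wrist_force: [-0.1, 0.7, -0.0]
width: 0.085
finger_force: 0.0
t 1.35 pos [0.4259 0.281  0.2949] rot [1.8000e+02 1.2000e-01 1.7973e+02] -> shift [-0.1804 -0.3338  0.0068] turn -0.0059
```

```bash
python3 -m handwheel '[[0,-0.18,-0.334,0,0],[0,-0.18,-0.334,0,0],[0,-0.18,-0.334,0,0],[0,-0.18,-0.334,0,0],[0,-0.18,-0.334,0,0],[0,-0.18,-0.334,0,0],[0,-0.18,-0.334,0,0],[0,-0.18,-0.334,0,0]]'
python3 - <<'E'
from h import *
p,w,i=cloud('wrist'); np.savez('w1.npz',p=p,w=w)
cv2.imwrite('pics/w1.png',p[:,:,::-1])
for l in ['red_end','black_end','brass_coupler','ridge_1']:
    for r in ctrl.silhouettes(l,'wrist'):
        q=w[r['pixels']]; q=q[q[:,2]>0.004]
        if len(q)<5: continue
        c,(a,b),g=cv2.minAreaRect((q[:,:2]*1000).astype(np.float32))
        print(l,round(r['conf'],2),np.round(r['rect']),np.round(c,1),np.round([a,b,g],1),np.round(np.nanpercentile(q[:,2],95)*1000))
to(.56,.03,.29,180)
E
```

```text
t: 2.15
eef_pos: [0.5593, 0.0335, 0.2934]
eef_rot: [180.0, -0.1, 180.0]
wrist_force: [-0.2, 0.8, 0.1]
width: 0.0
finger_force: 0.0
red_end 0.93 [426. 106.  43.  64.] [515.5 204.3] [78.9 28.4 12.3] 59.0
red_end 0.92 [387.  48.  16.  41.] [432.2 129.7] [41.3 14.8  5.3] 32.0
red_end 0.74 [418. 190.  25.  53.] [628.9 190.6] [59.4 23.   0.1] 45.0
black_end 0.65 [226. 190.  22.  48.] [627.1 -89.1] [23.8 59.  88.6] 45.0
black_end 0.16 [270. 132.  18.  36.] [534.4 -28.2] [20.5 49.9 75.1] 22.0
brass_coupler 0.89 [266. 129.  23.  38.] [533.8 -28.6] [21.5 49.1 74.8] 22.0
brass_coupler 0.82 [268.  41.  32.  61.] [435.3 -15.6] [30.1 69.  78.5] 30.0
brass_coupler 0.67 [182. 133.  41.  16.] [ 521.8 -136.8] [21.  50.3  0.2] 22.0
ridge_1 0.68 [257. 223.   6.  16.] [647.3 -53.9] [10.6 17.1 86.8] 46.0
ridge_1 0.62 [313. 223.   8.  13.] [646.4  30.2] [10.2 15.3 89.7] 46.0
ridge_1 0.53 [286. 226.   7.  11.] [648.5 -11.3] [11.5 19.  87.9] 46.0
ridge_1 0.47 [373. 225.   7.  12.] [648.2 113.1] [11.4 18.3 79.2] 46.0
ridge_1 0.42 [83.  0. 23. 50.] [ 376.5 -261.2] [30.1 56.6 86.9] 7.0
t 2.4 pos [0.5588 0.0346 0.294 ] rot [ 1.7999e+02  1.0000e-02 -1.7985e+02] -> shift [-0.0015 -0.0061  0.0053] turn 0.0033
```

View pics/w1.png

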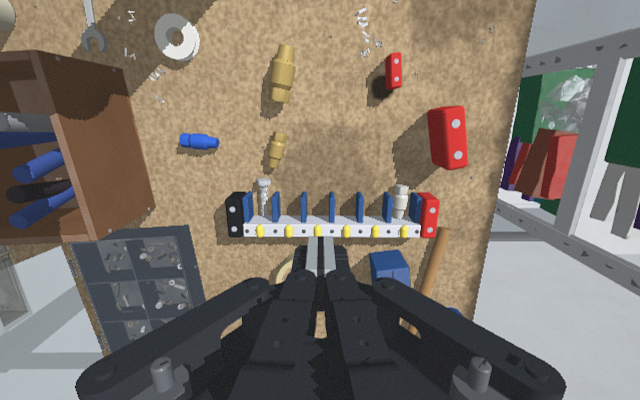

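```bash
python3 - <<'E'
from h import *
w=cloud('scene')[1].reshape(-1,3)
for x0 in np.arange(.58,.8,.02):
    print(round(x0,2),[int(1000*max(w[(abs(w[:,0]-x0-.01)<.01)&(abs(w[:,1]-y-.015)<.015)][:,2],default=0)) for y in np.arange(-.0,.27,.03)])
to(.648,.156,.078,180)
E
```

```text
0.58 [33, 34, 30, 32, 30, 24, 43, 3, 0, 3]
0.6 [34, 35, 34, 35, 35, 45, 48, 2, 2, 4]
0.62 [46, 42, 45, 47, 44, 45, 48, 4, 4, 3]
0.64 [46, 46, 48, 48, 47, 48, 47, 17, 5, 3]
0.66 [0, 40, 0, 0, 40, 40, 42, 17, 4, 4]
0.68 [26, 0, 0, 0, 59, 61, 0, 17, 3, 4]
0.7 [28, 26, 3, 63, 63, 62, 18, 18, 3, 4]
0.72 [0, 28, 3, 62, 62, 62, 16, 18, 3, 4]
0.74 [3, 27, 3, 60, 64, 63, 17, 18, 3, 3]
0.76 [26, 27, 5, 27, 62, 61, 19, 18, 3, 4]
0.78 [28, 27, 10, 13, 8, 0, 19, 17, 4, 2]
0.8 [46, 0, 12, 13, 3, 0, 17, 147, 158, 153]
t 2.45 pos [0.5589 0.0344 0.294 ] rot [ 1.8000e+02  2.0000e-02 -1.7986e+02] -> shift [-0.1191  0.1618  0.288 ] turn 0.0031
```

```bash
python3 -m handwheel '[[0,-0.119,0.162,0,0],[0,-0.119,0.162,0,0],[0,-0.119,0.162,0,0],[0,-0.119,0.162,0.02,0],[0,-0.119,0.162,0.08,0],[0,-0.119,0.162,0.13,0],[0,-0.119,0.162,0.13,0],[0,-0.119,0.162,0.13,0]]'; python3 -c "
from h import *
to(.648,.156,.078,180)"
```

```text
t: 3.25
eef_pos: [0.6477, 0.1549, 0.1961]
eef_rot: [-180.0, -0.1, -179.9]
wrist_force: [0.6, 0.7, 0.2]
width: -0.0
finger_force: 0.0
t 3.25 pos [0.6477 0.1549 0.1961] rot [-1.7999e+02 -9.0000e-02 -1.7995e+02] -> shift [-0.0006  0.0015  0.1574] turn 0.0012
```

Box is 63 mm high, well under the body at 119 mm. Descend.

```bash
python3 -m handwheel '[[0,0,0.001,0.05,0],[0,0,0.001,0.1,0],[0,0,0.001,0.14,0],[0,0,0.001,0.157,0],[0,0,0.001,0.160,0],[0,0,0.001,0.162,0],[0,0,0.001,0.164,0],[0,0,0.001,0.166,0]]'; python3 -c "
from h import *
to(.648,.156,.071,180)"
```

```text
t: 4.05
eef_pos: [0.6498, 0.1557, 0.0741]
eef_rot: [180.0, 0.2, -180.0]
wrist_force: [0.5, -0.2, -0.4]
width: 0.0003
finger_force: 0.0
t 4.05 pos [0.6498 0.1557 0.0741] rot [ 179.97    0.21 -179.96] -> shift [0.0024 0.0003 0.0041] turn 0.0008
```

```bash
python3 -m handwheel '[[0,0,0,0,0],[0,0,0,0.001,0],[0,0,0,0.002,0],[0,0,0,0.003,0],[0,0,0,0.004,0],[0,0,0,0.004,0],[0,0,0,0.004,0],[0,0,0,0.004,0]]'; python3 -c "
from h import *
to(.648,.156,.071,180)"
```

```text
t: 4.85
eef_pos: [0.6488, 0.1556, 0.0709]
eef_rot: [-180.0, 0.0, -180.0]
wrist_force: [-5.0, -0.5, 9.4]
width: 0.0
finger_force: 4.5
t 4.85 pos [0.6488 0.1556 0.0709] rot [-1.7999e+02  1.0000e-02 -1.7996e+02] -> shift [ 0.001   0.0005 -0.0002] turn 0.0009
```

Ridge 1 is touched (9 N). On to ridge 2, then ridge 3.

```bash
python3 -m handwheel '[[0,0,0,-0.02,0],[0,0,-0.028,-0.02,0],[0,0,-0.056,-0.02,0],[0,0,-0.056,-0.01,0],[0,0,-0.056,-0.004,0],[0,0,-0.056,0,0],[0,0,-0.056,0,0],[0,0,-0.056,0,0]]'; python3 -c "
from h import *
to(.648,.114,.071,180)"
```

```text
t: 5.65
eef_pos: [0.6485, 0.1137, 0.0708]
eef_rot: [-179.9, -0.1, -179.9]
wrist_force: [-5.7, -3.2, 10.6]
width: -0.0001
finger_force: 5.6
t 5.65 pos [0.6485 0.1137 0.0708] rot [-1.799e+02 -6.000e-02 -1.799e+02] -> shift [ 0.0006  0.0004 -0.0003] turn 0.0023
```

```bash
python3 -m handwheel '[[0,0,0,-0.02,0],[0,0,-0.028,-0.02,0],[0,0,-0.056,-0.02,0],[0,0,-0.056,-0.01,0],[0,0,-0.056,-0.004,0],[0,0,-0.056,0,0],[0,0,-0.056,0,0],[0,0,-0.056,0,0]]'; python3 -c "
from h import *
to(.648,.072,.071,180)"
```

```text
t: 6.45
eef_pos: [0.6484, 0.0722, 0.0708]
eef_rot: [-179.9, -0.1, -179.9]
wrist_force: [-7.1, -1.7, 12.5]
width: 0.0001
finger_force: 5.9
t 6.45 pos [0.6484 0.0722 0.0708] rot [-1.7994e+02 -8.0000e-02 -1.7989e+02] -> shift [ 0.0006 -0.0003 -0.0003] turn 0.0025
```

```bash
python3 -m handwheel '[[45,0,0,-0.04,0],[45,0,0,-0.08,0.1],[45,0.15,-0.134,-0.08,0.333],[45,0.152,-0.134,-0.08,0.333],[45,0.152,-0.134,-0.08,0.333],[45,0.152,-0.134,-0.08,0.333],[45,0.152,-0.134,-0.08,0.333],[45,0.152,-0.134,-0.08,0.333]]'; python3 - <<'E'
from h import *
p,w,i=cloud('wrist'); cv2.imwrite('pics/w2.png',p[:,:,::-1])
print(ctrl.observe()['width'])
to(.534,-.0285,.05,165)
E
```

```text
t: 7.25
eef_pos: [0.5354, -0.0282, 0.1291]
eef_rot: [180.0, 0.1, 165.1]
wrist_force: [-0.3, 0.6, 0.1]
width: 0.0451
finger_force: 0.0
0.044416405742744774
t 7.3 pos [ 0.5356 -0.0281  0.1292] rot [1.7997e+02 6.0000e-02 1.6513e+02] -> shift [ 0.0021 -0.0011  0.1056] turn 0.0029
```

View pics/w2.png

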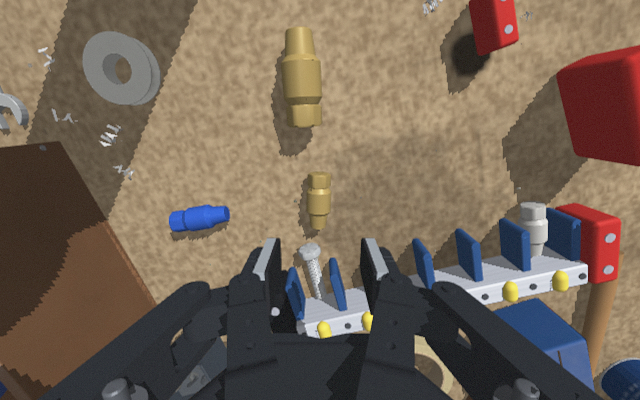

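```bash
python3 -m handwheel '[[45,0.002,-0.001,0.06,0],[45,0.002,-0.001,0.1,0],[45,0.002,-0.001,0.12,0],[45,0.002,-0.001,0.133,0],[38,0.002,-0.001,0.133,0],[32,0.002,-0.001,0.133,0],[28,0.002,-0.001,0.133,0],[26,0.002,-0.001,0.133,0]]' 20; python3 - <<'E'
from h import *
to(.534,.072,.029,180)
E
```

```text
t: 8.1
eef_pos: [0.534, -0.0296, 0.0305]
eef_rot: [180.0, 0.2, 165.0]
wrist_force: [-0.9, -0.4, -0.1]
width: 0.0259
finger_force: 0.0
t 8.1 pos [ 0.534  -0.0296  0.0305] rot [1.7999e+02 1.5000e-01 1.6505e+02] -> shift [0.0349 0.1309 0.0019] turn -0.3323
```

```bash
python3 -m handwheel '[[26,0.002,0.008,0.001,-0.04],[26,0.004,0.016,0.001,-0.08],[26,0.006,0.024,0.001,-0.12],[26,0.009,0.032,0.001,-0.16],[26,0.011,0.04,0.001,-0.2],[26,0.013,0.048,0.001,-0.24],[26,0.015,0.056,0.001,-0.29],[26,0.017,0.064,0.001,-0.333]]'; python3 - <<'E'
from h import *
to(.534,.072,.029,180)
E
```

```text
t: 8.9
eef_pos: [0.5329, 0.0209, 0.0282]
eef_rot: [180.0, -0.0, -179.8]
wrist_force: [-0.1, 0.1, -0.8]
width: 0.0263
finger_force: 0.2
t 8.9 pos [0.5329 0.0209 0.0282] rot [ 1.8000e+02 -1.0000e-02 -1.7979e+02] -> shift [-0.0018  0.0681 -0.001 ] turn 0.0047
```

```bash
python3 -m handwheel '[[26,0,0.011,0,0],[26,0,0.022,0,0],[26,0,0.033,0,0],[26,0,0.044,0,0],[26,0,0.054,0,0],[26,0,0.062,0,0],[26,0,0.067,0,0],[26,0,0.07,0,0]]'; python3 -m handwheel '[[24,0,0,0,0],[32,0,0,0,0],[45,0,0,0,0],[45,0,0,0,0],[45,0,0,-0.04,0],[45,0,0,-0.1,0],[45,0.06,0,-0.1,0],[45,0.12,0,-0.1,0]]';python3 - <<'E'
from h import *
p,w,i=cloud('wrist'); cv2.imwrite('pics/w3.png',p[:,:,::-1])
for r in ctrl.silhouettes('brass_coupler','wrist'):
        q=w[r['pixels']]; q=q[(q[:,2]>0.004)]
        if len(q)<5: continue
        c,(a,b),g=cv2.minAreaRect((q[:,:2]*1000).astype(np.float32))
        print(round(r['conf'],2),np.round(r['rect']),np.round(c,1),np.round([a,b,g],1),np.round(np.nanpercentile(q[:,2],95)*1000))
to(.495,.072,.029,180)
E
```

```text
t: 9.7
eef_pos: [0.5329, 0.0732, 0.0283]
eef_rot: [-180.0, -0.0, -179.9]
wrist_force: [-0.4, -1.0, -0.2]
width: 0.0256
finger_force: 0.1
t: 10.5
eef_pos: [0.4441, 0.0725, 0.1058]
eef_rot: [-180.0, 0.3, -180.0]
wrist_force: [-0.2, -0.6, 0.1]
width: 0.0449
finger_force: 0.0
0.81 [309. 272.  24.  54.] [534.5  73. ] [20.9 50.9 89.7] 22.0
0.71 [183. 155.  51.  90.] [435.6 -15.3] [30.1 69.8 75.3] 30.0
0.55 [ 51. 279.  71.  26.] [ 520.6 -137.2] [52.7 20.5 79.5] 21.0
t 10.6 pos [0.4363 0.0729 0.1001] rot [ 179.99   -0.39 -179.95] -> shift [-0.079  -0.0013  0.0943] turn 0.0012
```

View pics/w3.png

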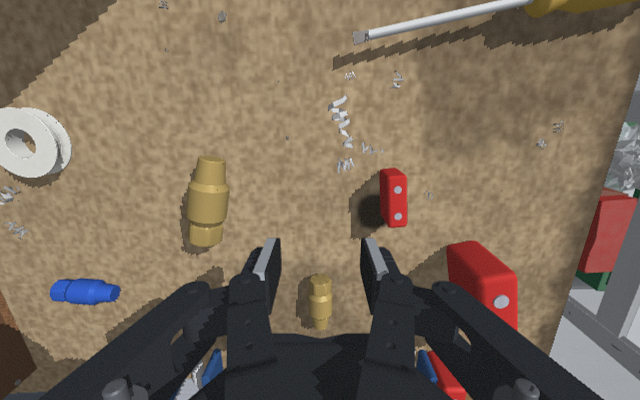

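```bash
python3 -m handwheel '[[0,-0.05,0,0,0],[0,-0.05,0,0,0],[0,-0.05,0,0,0],[0,-0.05,0,0.04,0],[0,-0.05,0,0.07,0],[0,-0.05,0,0.085,0],[0,-0.05,0,0.092,0],[0,-0.05,0,0.092,0]]'; python3 - <<'E'
from h import *
to(.577,.073,.032,180)
E
```

```text
t: 11.4
eef_pos: [0.4802, 0.0728, 0.0342]
eef_rot: [-180.0, -0.0, -180.0]
wrist_force: [-0.7, 0.7, -0.2]
width: -0.0004
finger_force: 0.0
t 11.4 pos [0.4802 0.0728 0.0342] rot [-1.8000e+02 -4.0000e-02 -1.7997e+02] -> shift [-0.1291  0.0003  0.0028] turn 0.0007
```

```bash
python3 -m handwheel '[[0,-0.01,0,0.002,0],[0,-0.02,0,0.002,0],[0,-0.03,0,0.002,0],[0,-0.04,0,0.002,0],[0,-0.05,0,0.002,0],[0,-0.058,0,0.002,0],[0,-0.064,0,0.002,0],[0,-0.067,0,0.002,0]]'; python3 - <<'E'
from h import *
p,w,i=cloud('scene')
cv2.imwrite('pics/s2.png',cv2.resize(p[130:230,250:400],None,fx=5,fy=5,interpolation=cv2.INTER_CUBIC)[:,:,::-1])
for r in ctrl.silhouettes('brass_coupler','scene'):
        q=w[r['pixels']]; q=q[(q[:,2]>0.004)]
        if len(q)<5: continue
        c,(a,b),g=cv2.minAreaRect((q[:,:2]*1000).astype(np.float32))
        print(round(r['conf'],2),np.round(r['rect']),np.round(c,1),np.round([a,b,g],1))
to(.577,.073,.032,180)
E
```

```text
t: 12.2
eef_pos: [0.5311, 0.0728, 0.0328]
eef_rot: [-180.0, -0.0, -180.0]
wrist_force: [0.1, 0.5, 0.8]
width: -0.0001
finger_force: 0.2
0.76 [296. 215.  26.  24.] [434.  -21.6] [26.5 71.5 71.6]
0.75 [365. 220.  23.  10.] [ 519.8 -139.8] [50.1 19.8 84.2]
0.59 [301. 182.  11.   9.] [551.1  55.8] [75.1 16.7 25.1]
t 12.3 pos [0.5309 0.0728 0.0328] rot [ 1.8000e+02  1.0000e-02 -1.7997e+02] -> shift [-0.0615  0.0002  0.001 ] turn 0.0007
```

View pics/s2.png

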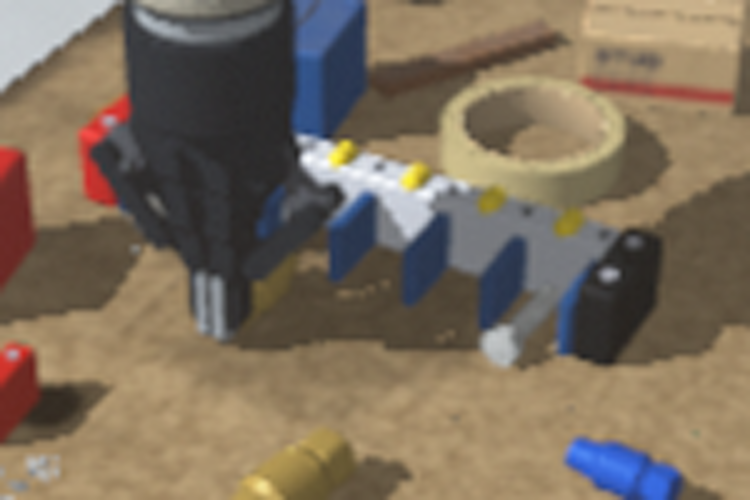

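```bash
python3 -m handwheel '[[0,-0.007,0,0,0],[0,-0.014,0,0,0],[0,-0.021,0,0,0],[0,-0.028,0,0,0],[0,-0.035,0,0,0],[0,-0.041,0,0,0],[0,-0.046,0,0,0],[0,-0.05,0,0,0]]'; python3 - <<'E'
from h import *
to(.577,.073,.032,180)
E
```

```text
t: 13.1
eef_pos: [0.5685, 0.0728, 0.0328]
eef_rot: [-180.0, -0.0, -180.0]
wrist_force: [-0.8, -0.3, 0.1]
width: -0.0
finger_force: 0.2
t 13.1 pos [0.5685 0.0728 0.0328] rot [-180.     -0.   -179.96] -> shift [-0.0113  0.0002  0.0011] turn 0.0008
```

```bash
python3 -m handwheel '[[0,-0.003,0,0,0],[0,-0.005,0,0,0],[0,-0.007,0,0,0],[0,-0.009,0,0,0],[0,-0.011,0,0,0],[0,-0.011,0,0,0],[0,-0.011,0,0,0],[0,-0.011,0,0,0]]'; python3 - <<'E'
from h import *
to(.577,.073,.032,180)
E
```

```text
t: 13.9
eef_pos: [0.5764, 0.0728, 0.0328]
eef_rot: [-180.0, 0.0, -180.0]
wrist_force: [-1.2, 0.5, 0.4]
width: -0.0001
finger_force: 0.0
t 13.9 pos [0.5764 0.0728 0.0328] rot [-180.      0.   -179.97] -> shift [-0.0008  0.0003  0.0011] turn 0.0007
```

No wall yet; step on until the force rises.

```bash
python3 -m handwheel '[[0,-0.001,0,0,0],[0,-0.002,0,0,0],[0,-0.003,0,0,0],[0,-0.004,0,0,0],[0,-0.005,0,0,0],[0,-0.005,0,0,0],[0,-0.005,0,0,0],[0,-0.005,0,0,0]]'; python3 - <<'E'
from h import *
to(.577,.073,.032,180)
E
```

```text
t: 14.7
eef_pos: [0.5785, 0.0729, 0.0325]
eef_rot: [-180.0, -0.3, -180.0]
wrist_force: [-6.9, -0.9, 4.4]
width: -0.0001
finger_force: 3.5
t 14.7 pos [0.5785 0.0729 0.0325] rot [-179.99   -0.27 -179.95] -> shift [0.002  0.0001 0.0006] turn 0.001
```

```bash
python3 -m handwheel '[[0,0.01,0,0,0],[0,0.04,0,0,0],[0,0.09,0,0,0],[0,0.13,0,-0.04,0],[0,0.13,0,-0.1,0],[0,0.13,0,-0.16,0],[0,0.13,0,-0.22,0],[0,0.13,0,-0.25,0]]'; python3 - <<'E'
from h import *
p,w,i=cloud('wrist'); cv2.imwrite('pics/w4.png',p[:,:,::-1])
for l in ['brass_coupler','red_end','black_end','ridge_1']:
    for r in ctrl.silhouettes(l,'wrist'):
        q=w[r['pixels']]; q=q[(q[:,2]>0.004)]
        if len(q)<5: continue
        c,(a,b),g=cv2.minAreaRect((q[:,:2]*1000).astype(np.float32))
        print(l,round(r['conf'],2),np.round(r['rect']),np.round(c,1),np.round([a,b,g],1),np.round(np.nanpercentile(q[:,2],95)*1000))
to(.5,.073,.2,180)
E
```

```text
t: 15.5
eef_pos: [0.4844, 0.0728, 0.2256]
eef_rot: [180.0, 0.5, -180.0]
wrist_force: [-0.2, 0.3, 0.2]
width: -0.0002
finger_force: 0.0
brass_coupler 0.83 [229. 102.  30.  64.] [435.4 -15.5] [29.6 69.  78.5] 30.0
brass_coupler 0.6 [130. 195.  49.  19.] [ 521.8 -137.1] [51.7 21.1 83.9] 22.0
red_end 0.96 [409. 167.  44.  77.] [514.5 204.5] [77.9 29.  12.6] 59.0
red_end 0.89 [400. 249.  24.  45.] [547.2 158.8] [181.1  28.7  26.7] 45.0
red_end 0.61 [363. 112.  16.  38.] [431.1 130. ] [39.4 15.6  5.6] 31.0
black_end 0.97 [185. 254.  25.  52.] [625.6 -89.1] [21.6 56.9 89.8] 44.0
black_end 0.73 [92. 69. 58. 48.] [ 390.8 -150.7] [51.8 51.6 58.7] 15.0
t 15.75 pos [0.482  0.0728 0.2189] rot [ 1.8000e+02 -9.0000e-02 -1.7997e+02] -> shift [-0.0241  0.0003  0.0251] turn 0.0007
```

View pics/w4.png

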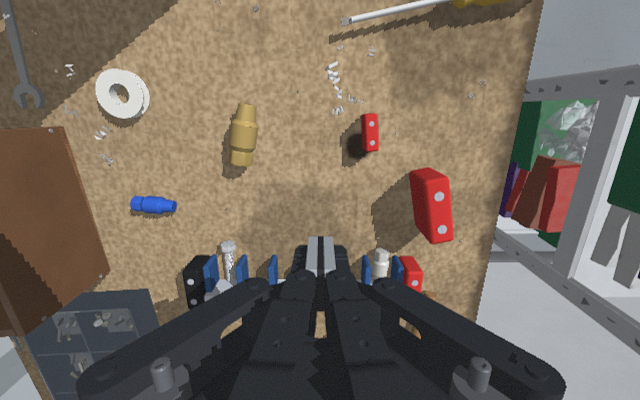

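The fingers hide the gap; move aside for a clear view.

```bash
python3 -m handwheel '[[0,-0.1,-0.05,-0.09,0],[0,-0.1,-0.05,-0.09,0],[0,-0.1,-0.05,-0.09,0],[0,-0.1,-0.05,-0.09,0],[0,-0.1,-0.05,-0.09,0],[0,-0.1,-0.05,-0.09,0],[0,-0.1,-0.05,-0.09,0],[0,-0.1,-0.05,-0.09,0]]'; python3 - <<'E'
from h import *
p,w,i=cloud('wrist'); cv2.imwrite('pics/w5.png',cv2.resize(p[140:260,200:460],None,fx=3,fy=3,interpolation=cv2.INTER_CUBIC)[:,:,::-1])
for l in ['brass_coupler','red_end','black_end','ridge_1']:
    for r in ctrl.silhouettes(l,'wrist'):
        q=w[r['pixels']]; q=q[(q[:,2]>0.004)]
        if len(q)<5 or r['conf']<.4: continue
        c,(a,b),g=cv2.minAreaRect((q[:,:2]*1000).astype(np.float32))
        print(l,round(r['conf'],2),np.round(r['rect']),np.round(c,1),np.round([a,b,g],1),np.round(np.nanpercentile(q[:,2],95)*1000))
E
```

```text
t: 16.55
eef_pos: [0.5569, 0.0357, 0.287]
eef_rot: [180.0, -0.1, -179.9]
wrist_force: [-0.3, 0.9, 0.1]
width: 0.0001
finger_force: 0.0
brass_coupler 0.85 [176. 134.  39.  19.] [ 521.8 -136.8] [50.4 20.7 89.5] 22.0
brass_coupler 0.76 [337. 186.  16.  35.] [613.4  73.3] [49.7 21.1  0.5] 22.0
brass_coupler 0.55 [264.  42.  32.  61.] [435.2 -15.1] [29.2 68.9 78.1] 30.0
red_end 0.94 [426. 108.  42.  65.] [514.7 204.1] [77.4 28.5 11.9] 59.0
red_end 0.94 [388.  54.  18.  38.] [432.2 129.7] [41.2 15.1  5.6] 32.0
red_end 0.93 [418. 191.  20.  49.] [628.3 190.9] [58.5 22.9  0.3] 45.0
red_end 0.6 [337. 186.  17.  34.] [613.4  73.3] [49.7 21.1  0.5] 22.0
black_end 0.75 [224. 193.  20.  46.] [626.9 -88.8] [58.8 23.1  0.3] 45.0
ridge_1 0.67 [373. 229.   7.  13.] [647.8 114. ] [17.5 10.2  1.7] 47.0
ridge_1 0.62 [401. 227.   6.  18.] [648.  154.8] [15.9 11.4  5.7] 46.0
ridge_1 0.62 [308. 230.  14.   7.] [644.4  29.7] [ 9.8 10.9 24.1] 46.0
ridge_1 0.57 [254. 226.   6.  16.] [647.5 -53.4] [ 9.9 18.6 88.1] 46.0
```

View pics/w5.png

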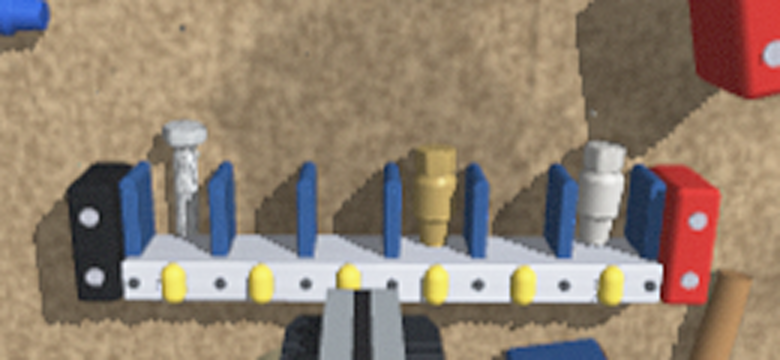

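The crop shows the brass coupler in the third gap from the red end (crop pixel 435,195), straight and against the wall. It measures (613.4, 73.3) mm against the expected home of (613, 72), and the stored parts are undisturbed.

```bash
python3 -c "
from station import ctrl
print(ctrl.job_done())"
```

```text
the job is handed in; nothing more can be done
None
```

I touched ridges 1, 2 and 3 from the red end in order and pushed the brass coupler fully home in the third gap; the job was handed in after about 17 s of the 56 s allowed, but no verdict came back.

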